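Reload the crate stapler

TASK

Reload the crate stapler that lies upside down in its cradle: take the slim silver staple strip (not the wide brass one), push the blue spring follower back with the end of it, let the strip down fully home on the floor of the channel between the yellow nose stop and the follower, and let go of it. Then slide the steel cover rail fully shut over it by its black tab. Work gently: never press on the stapler, by hand or with the strip, with more than 40 N, and leave the other things on the bench where they are.

Things in the scene. Friction and masses are not known exactly. Their poses are not given: they have to be found in the camera images.
- strip: Slim silver strip of staples: a rigid bar 110 long (its x), 14 wide (its y), 38 tall (its z), about 0.14 kg, standing on the bench. Origin: centre of its underside. The two ends are alike, it may be loaded either way round.
- stapler: Crate stapler lying upside down, fixed in a wooden cradle. Origin: on the bench under the channel; x runs along the channel from the nose (-x) to the back (+x), y across, z up. The channel is open at the top, its floor at z = 110 mm, centred on y = 0; its walls run from x = -100 to +75. A yellow stop and a blue spring follower stand in it, a steel cover rail slides along its +y side.
- channel (a point): Point on the channel floor, 15 mm to -x of the stapler's origin: middle of the seated strip, give or take 8 mm along x. Axes as the stapler. The channel is 17 mm wide, its walls 15 mm high, the top 5 mm of them flared outwards by 3 mm a side, outside at y = +-14 mm. A seated strip stands 23 mm out of the walls, where fingers can hold it.
- nose_mark (a point): Fixed point on the channel floor at x = -70 mm: nominal place of the yellow nose stop's inner face. Stop and follower are one unit, clamped anywhere within 8 mm either way along the channel: this setting is NOT measured and must be felt or seen, so the stop may stand 8 mm to either side of this mark. The stop is 12 mm long, 14 mm high over the floor.
- back_mark (a point): Fixed point on the channel floor at x = +44 mm: nominal place of the follower's face when pushed back to its hard stop; the same unknown setting of up to 8 mm either way applies. Stop to follower: 93 mm at rest, 114 mm at the hard stop. The 110 mm strip goes down only with the follower nearly all the way back, and must not be driven on past the hard stop.
- follower (a joint): Travel of the blue follower in m towards +x: 0 at rest, 0.017 with the strip seated, 0.021 at its hard stop. Spring 250 N/m, preloaded: 3 N at rest, 7 N seated, 8 N at the stop. Its block is 36 mm high over the floor; an 8 mm wide tab (y = -8 to 0), flush with its face, reaches 54 mm over the floor, so the strip can push it while held above the nose stop.
- rail (a joint): Opening of the steel cover rail in m along the stapler's x: 0 shut against a hard stop, 0.155 fully open, starts 0.13 to 0.15. Friction 3 N, stays where left. It reaches from x = -70 to +30 mm plus the opening; its flange lies 40 to 42.5 mm over the channel floor at y = 2.5 to 18 mm (over half of the strip, 2 mm clear of it), its web outside the +y wall.
- rail_grip (a point): Centre of the top of the rail's black tab: an upright block 10 mm along the stapler's x, 16 mm across (y = 2 to 18), standing 45 mm above the rail's top (this point 198 mm above the bench, 34 mm higher than the follower's tab, which it passes). Moves with the rail; it stands at x = -40 mm + opening in the stapler's frame.
- wide_strip: Wide brass staple strip, 110 x 26 x 46 mm: does not fit this stapler; leave it. Origin: centre of its underside.
- hammer: Hammer lying on the bench, leave alone.
- wine: Small amber bottle, 220 mm tall, 70 mm wide, standing, leave alone.
- tin: Metal tin, 72 mm wide, 80 mm tall, leave alone.
- tape: Orange ring of tape, 100 mm wide, 40 mm tall, leave alone.
- slat: Loose crate slat, 160 x 60 x 14 mm, leave alone.
- jar: Glass jar with a steel cap, 70 mm wide, 90 mm tall, leave alone.
There are look-alikes about, which are no part of the job. There is more than one size of the strip; the one meant has the size given above.

How it is judged (in metres and radians):
On the way:
1. the silver strip lies home in the channel between nose stop and follower, released, the rail still open (value of joint follower between 0.0135 and 0.0195 m and z of strip in the frame of stapler between 0.107 and 0.1125 m and y of strip in the frame of stapler between -0.003 and 0.003 m and x of strip in the frame of stapler between -0.029 and -0.001 m and angle between the x axis of strip and the x axis of stapler, either way round below 0.06 rad and angle between strip's own z axis and vertical below 0.06 rad and contact force between the fingers and strip below 0.2 N and value of joint rail above 0.1 m), for 0.2 s.
At the end, for the whole second after the job is handed in: The strip lies released and at rest on the channel floor (within 2.5 mm in height, 3 mm sideways, 0.06 rad), held between nose stop and follower with the follower pushed back 13.5 to 19.5 mm, and the rail is shut to within 2.5 mm (value of joint follower between 0.0135 and 0.0195 m and z of strip in the frame of stapler between 0.107 and 0.1125 m and y of strip in the frame of stapler between -0.003 and 0.003 m and x of strip in the frame of stapler between -0.029 and -0.001 m and angle between the x axis of strip and the x axis of stapler, either way round below 0.06 rad and angle between strip's own z axis and vertical below 0.06 rad and value of joint rail below 0.0025 m and linear speed of strip below 0.01 m/s and contact force between the fingers and strip below 0.2 N); the robot touches nothing.
It fails at once if the strip is pressed against the stapler with more than 40 N (contact force between strip and stapler above 40 N).
It fails at once if the robot presses on the stapler with more than 40 N (contact force between the arm and stapler above 40 N).
It fails at once if the fingers press on the stapler with more than 40 N (contact force between the fingers and stapler above 40 N).
It fails at once if one of the other things on the bench is moved more than 30 mm (distance of any of wide_strip, hammer, wine, tin, tape, slat, jar from where it was at the start of the episode above 0.03 m).
It also fails if it takes over 64 s, if anything falls off the work surface, if the arm or the gripper's body presses on something with over 40 N, if the wrist force passes 120 N, or if a joint passes its speed limit or range.

ROBOT

A 6-joint arm with a two-finger parallel gripper is mounted at the origin on the work surface. World frame = base frame: x ahead of the robot, y to its left, z up, the work surface at z = 0. Lengths are in m, angles in degrees, forces in N, time in s.
With the tool pointing down it reaches from about 0.425 to 0.95 m from the base axis. Payload 3.5 kg.
Tool frame: the origin (TCP) lies midway between the tips of the shut fingers; the grasp point (between the pads) lies 19 mm behind it; z points along the fingers, y is the line along which they close (so a half turn about z gives the same grasp; the last joint's range is limited). The gripper opens to 85 mm and grips with 20 to 120 N. Pads are 22 mm wide; open, the fingers measure 114 mm over their backs; the gripper's body (76 mm by 85 mm) begins 54 mm behind the grasp point. The pads swing forward as they close: fully open they stand 13 mm farther back than shut.
Start: joints at [-77.865, 16.404, 90.338, -0, 73.258, -8.594], TCP at [0.239, -0.631, 0.204] pointing down, gripper open.
Joint ranges: [-158.93, 158.93], [-51.34, 127.21], [12.03, 142.37], [-87.48, 267.48], [13.55, 161.25], [-162.69, 162.69]. Speed limits (degrees/s): [159.86, 159.86, 180, 180, 180, 180].

INTERFACE

Orientations are given as a 3x3 rotation matrix whose columns are the frame's x, y, z axes.
In Python, from bench import bot, hand, kin, camera, calibration gives the robot as it stands. Calls block until the motion is done:
- bot.move_ptp(position, orientation): joint-space move of the TCP to a pose.
- bot.move_straight(position, orientation=None, velocity=0.15): straight line of the TCP; orientation=None keeps the orientation; velocity is the mean speed in m/s.
- bot.movej(angles): joint-space move.
- hand.set_gripper(opening, effort=None): opening from 0.0 (shut) to 1.0 (fully open); effort is the grip in N (None keeps the last); returns when the fingers have stopped.
- bot.wait(seconds).
- kin.ik(position, orientation): joint angles nearest the present ones, or None.
- bot.get_obs(): the state.
- camera(name): name is "scene" or "top" or "wrist"; returns the picture (400x640x3 uint8, red, green, blue); there is no depth.
- calibration(name): a dict with "K" (3x3 intrinsics, pixels), "R" (3x3) and "t" (3): a world point X has camera coordinates R X + t. Camera axes: x right, y down, z forward; pixel columns grow to the right and rows downward; lengths in m; the calibration is good to about 2 mm. A picture is of the moment at which its call begins: read the wrist's pose just before it. calibration takes no time and is no camera call; for the wrist camera it gives the pose at the moment of the call.
A pose or a line that the arm cannot do raises bot.PlanningError and nothing moves.
- bot.sign_off(): hands the job in; it is judged then, once.
The state is a dict: "clock": time; "joint_pos": joint angles; "joint_vel": joint speeds; "joint_torque": joint torques, N m; "eef_pos": TCP position; "ee_rot": TCP orientation; "force": force on the tool from outside, world axes, zero at the start; "moment": the same for the moment, N m; "opening": opening from 0.0 (shut) to 1.0 (fully open); "grip_force": force on a finger pad.
Only numpy, scipy, OpenCV 4.12 (cv2) and the standard library are available. Lean on these libraries where they do the work, as an engineer would, in place of code of your own. Each camera call takes 0.05 s, during which the arm holds its last target. There are 200 camera calls.

## Working session

There is one attempt and no reset: what is moved stays moved. The work goes in short steps, each a Python script; the robot and the scene stay as the last script left them, time stands still between calls to the robot, and variables do not carry over. Pictures are saved under pics/ and viewed, at most 10 in all, crops included, and the job is handed in when it is done.

```bash
ls; mkdir -p pics
python3 - <<'E'
from bench import bot, hand, kin, camera, calibration
import cv2, numpy as np
for n in ("scene","top"):
    im=camera(n); cv2.imwrite(f"pics/{n}0.png",im[:,:,::-1])
    c=calibration(n); print(n,np.round(c["K"],1).tolist(),np.round(c["R"],3).tolist(),np.round(c["t"],3).tolist())
print(bot.get_obs()["clock"])
E
```

```text
pics
scene [[470.6, 0.0, 324.5], [0.0, 470.6, 204.1], [0.0, 0.0, 1.0]] [[0.807, 0.59, 0.015], [0.506, -0.679, -0.532], [-0.304, 0.437, -0.846]] [-0.436, -0.177, 1.45]
top [[516.0, 0.0, 323.6], [0.0, 516.0, 195.8], [0.0, 0.0, 1.0]] [[-0.011, -1.0, -0.0], [-0.997, 0.011, -0.074], [0.074, -0.001, -0.997]] [0.01, 0.56, 1.615]
0.1
```

View pics/scene0.png

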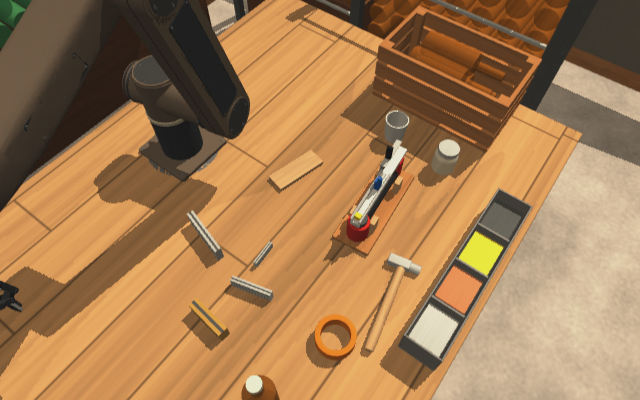

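View pics/top0.png

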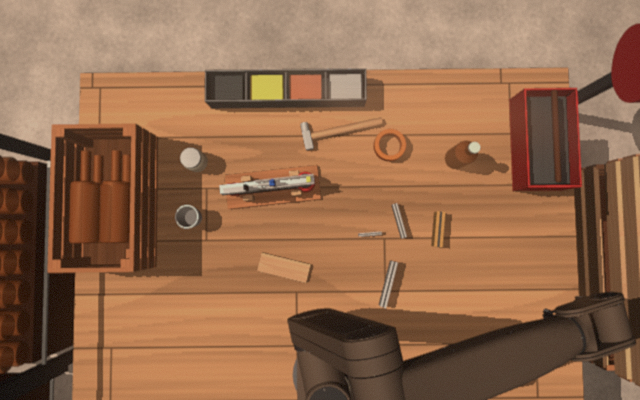

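Silver candidates in the top view: (400,220), about 35 px or 110 mm long; (391,284), about 48 px or 150 mm, too long; (371,234), about 24 px or 75 mm, too short. The brass strip is at (441,229). I choose (400,220). The stapler runs from its nose at about (315,182) to its back at about (222,188), with the rail extending to the back. Next come the coarse positions and wrist views of both.

```bash
cat > h.py <<'E'
from bench import bot, hand, kin, camera, calibration
import cv2, numpy as np
def ray(c,px):
    d=c["R"].T@(np.linalg.inv(c["K"])@np.array([px[0],px[1],1.0])); o=-c["R"].T@c["t"]
    return o,d/np.linalg.norm(d)
def onplane(c,px,z):
    o,d=ray(c,px); return o+d*(z-o[2])/d[2]
def tri(views):  # [(cal,px),...] -> point, residual mm
    A=np.zeros((3,3));b=np.zeros(3);L=[ray(c,p) for c,p in views]
    for o,d in L:
        P=np.eye(3)-np.outer(d,d);A+=P;b+=P@o
    x=np.linalg.solve(A,b)
    return x,max(np.linalg.norm((np.eye(3)-np.outer(d,d))@(x-o)) for o,d in L)*1e3
def proj(c,X):
    p=c["K"]@(c["R"]@np.asarray(X)+c["t"]); return p[:2]/p[2]
def down(yaw):  # tool z down, tool y axis at yaw (rad)
    y=np.array([np.cos(yaw),np.sin(yaw),0]);z=np.array([0,0,-1.]);return np.column_stack([np.cross(y,z),y,z])
def shot(n,name):
    c=calibration(n);im=camera(n)[:,:,::-1].copy();cv2.imwrite(f"pics/{name}.png",im);return c,im
E
python3 - <<'E'
from h import *
c=calibration("top");im=cv2.imread("pics/top0.png");s=calibration("scene")
hsv=cv2.cvtColor(im,cv2.COLOR_BGR2HSV)
m=((hsv[:,:,1]<60)&(hsv[:,:,2]>60)).astype(np.uint8)
roi=np.zeros_like(m);roi[195:310,350:425]=1
n,lab,st,ce=cv2.connectedComponentsWithStats(m*roi)
for i in range(1,n):
    if st[i,4]>20:
        r=cv2.minAreaRect(np.argwhere(lab==i)[:,::-1].astype(np.float32));B=cv2.boxPoints(r)
        W=[onplane(c,p,.038) for p in B]; print(st[i,4],np.round(r[0],1),"mid",np.round(np.mean(W,0),3),"sides",[round(float(np.linalg.norm(W[k]-W[k+1])),3) for k in (0,1)],np.round(W,3)[:,:2].tolist())
for p in ((315,178),(222,188),(270,184)): print(np.round(onplane(c,p,.15),3))
print("wrist",np.round(calibration("wrist")["K"],1).tolist(),np.round(bot.get_obs()["ee_rot"],2).tolist())
w=calibration("wrist");print("cam pos",-w["R"].T@w["t"],"axis",w["R"][2])
big=cv2.resize(im[150:310,205:465],None,fx=3,fy=3,interpolation=cv2.INTER_CUBIC);cv2.imwrite("pics/topcrop.png",big)
E
```

```text
155 [398.9 220.5] mid [ 0.479 -0.23   0.038] sides [0.015, 0.104] [[0.527, -0.211], [0.531, -0.225], [0.43, -0.25], [0.427, -0.236]]
33 [369.5 233.8] mid [ 0.438 -0.138  0.038] sides [0.066, 0.004] [[0.438, -0.105], [0.443, -0.171], [0.439, -0.171], [0.434, -0.105]]
300 [387.9 283.9] mid [ 0.283 -0.192  0.038] sides [0.138, 0.021] [[0.22, -0.163], [0.353, -0.201], [0.347, -0.221], [0.214, -0.183]]
[0.603 0.029 0.15 ]
[0.577 0.301 0.15 ]
[0.587 0.16  0.15 ]
wrist [[313.9, 0.0, 317.6], [0.0, 313.9, 200.8], [0.0, 0.0, 1.0]] [[0.94, 0.35, -0.0], [0.35, -0.94, 0.0], [0.0, -0.0, -1.0]]
cam pos [ 0.31569024 -0.60130951  0.37374306] axis [-0.3010178  -0.11299969 -0.94689986]
```

View pics/topcrop.png

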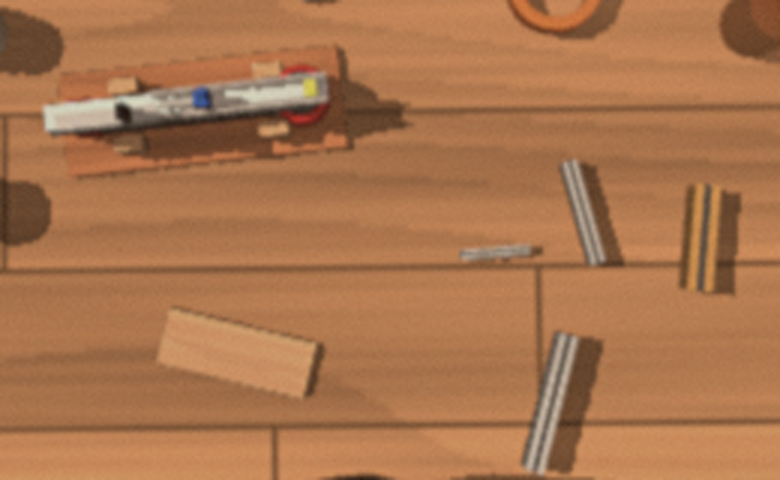

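The enlarged crop confirms the candidates. The slim 110 mm strip is at crop (583,212) with yaw about 14°, and the brass strip is at (705,240). On the stapler, the yellow stop is at (312,87), the blue follower at (203,98) and the black tab at (122,111). Next, two close wrist views of each.

Run:
```python
from h import *
r=np.radians
for nm,p,ys in (("strip",[.479,-.23,.15],(104,-76)),("stap",[.59,.12,.25],(5.5,185.5))):
    for y in ys: print(nm,y,np.round(kin.ik(np.array(p),down(r(y))),0).tolist())
Y=-76
t0=bot.get_obs()["clock"]
bot.move_ptp(np.array([.479,-.23,.20])+.03*np.array([.97,.24,0]),down(r(Y)));shot("wrist","w1")
np.savez("w1.npz",**calibration("wrist"));print(bot.get_obs()["clock"]-t0)
bot.move_ptp(np.array([.479,-.23,.20])-.04*np.array([.97,.24,0]),down(r(Y)));shot("wrist","w2");np.savez("w2.npz",**calibration("wrist"))
print(bot.get_obs()["clock"])
bot.move_ptp([.59,.11,.32],down(r(5.5)));shot("wrist","s1");np.savez("s1.npz",**calibration("wrist"))
bot.move_ptp([.59,.20,.32],down(r(5.5)));shot("wrist","s2");np.savez("s2.npz",**calibration("wrist"))
print(bot.get_obs()["clock"],np.round(bot.get_obs()["joint_pos"],0))
a=np.vstack([np.hstack([cv2.imread(f"pics/{n}.png") for n in q]) for q in (("w1","w2"),("s1","s2"))])
cv2.imwrite("pics/m1.png",cv2.resize(a,(800,500),interpolation=cv2.INTER_AREA))
```

```text
strip 104 [-37.0, 1.0, 113.0, -0.0, 65.0, -141.0]
strip -76 [-37.0, 1.0, 113.0, -0.0, 65.0, 39.0]
stap 5.5 [2.0, 5.0, 98.0, -0.0, 76.0, -4.0]AttributeError: 'NoneType' object has no attribute 'rint'

The above exception was the direct cause of the following exception:

Traceback (most recent call last):
TypeError: loop of ufunc does not support argument 0 of type NoneType which has no callable rint method
```

Run:
```python
from h import *
r=np.radians
Y=-76
t0=bot.get_obs()["clock"]
def s(p,y,n):
    bot.move_ptp(np.array(p),down(r(y)));np.savez(n+".npz",**calibration("wrist"));shot("wrist",n);print(n,bot.get_obs()["clock"])
u=np.array([.97,.24,0]);b=np.array([.479,-.23,.20])
s(b+.03*u,Y,"w1");s(b-.04*u,Y,"w2")
s([.59,.11,.32],5.5,"s1");s([.59,.20,.32],5.5,"s2")
a=np.vstack([np.hstack([cv2.imread(f"pics/{n}.png") for n in q]) for q in (("w1","w2"),("s1","s2"))])
cv2.imwrite("pics/m1.png",cv2.resize(a,(800,500),interpolation=cv2.INTER_AREA))
```

```text
w1 1.9333
w2 2.3667
s1 3.9
s2 4.4
```

View pics/m1.png

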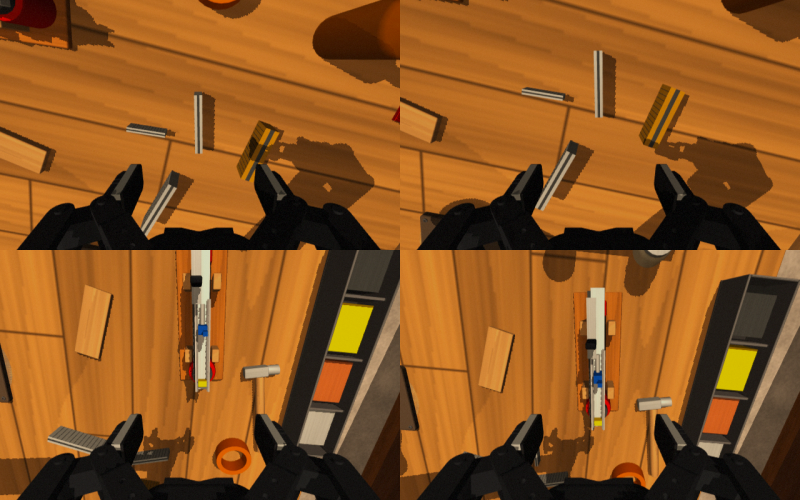

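The wrist pictures (half scale) show the slim strip at (198,123) in w1 and (599,85) in w2. In s1 the stapler has its yellow stop at (202,384), blue follower at (203,330) and black tab at (197,281). In s2 these are at (598,422), (598,380) and (591,344). I'll zoom in and segment by colour.

Run:
```python
from h import *
def load(n): return dict(np.load(n+".npz")),cv2.imread(f"pics/{n}.png")
V={n:load(n) for n in("w1","w2","s1","s2")}
E=lambda n,m:cv2.imwrite
def blobs(n,mask,roi):
    x0,y0,x1,y1=roi;m=np.zeros(mask.shape,np.uint8);m[y0:y1,x0:x1]=mask[y0:y1,x0:x1]
    k,lab,st,ce=cv2.connectedComponentsWithStats(m.astype(np.uint8));i=1+np.argmax(st[1:,4]);return lab==i,st[i],ce[i]
R={"w1":(270,120,350,270),"w2":(280,60,355,215),"s1":(280,0,370,235),"s2":(270,40,360,300)}
ce={}
for n in("s1","s2"):
    c,im=V[n];h=cv2.cvtColor(im,cv2.COLOR_BGR2HSV);H,S,v=[h[:,:,i].astype(int) for i in range(3)]
    for col,mk in(("yellow",(H>22)&(H<35)&(S>120)&(v>100)),("blue",(H>100)&(H<125)&(S>120)),("black",(v<45))):
        m,st,cc=blobs(n,mk,R[n] if col!="black" else ((300,20,335,70) if n=="s1" else (285,130,325,170)))
        r=cv2.minAreaRect(np.argwhere(m)[:,::-1].astype(np.float32));print(n,col,st.tolist(),np.round(cc,1));ce[n,col]=cc
for col in("yellow","blue","black"):
    X,e=tri([(V[n][0],ce[n,col]) for n in("s1","s2")]);print(col,np.round(X,4),round(e,2))
q=[]
for n in("w1","w2"):
    c,im=V[n];h=cv2.cvtColor(im,cv2.COLOR_BGR2HSV)
    m,st,cc=blobs(n,(h[:,:,1]<70)|(h[:,:,2]<60)&(h[:,:,1]<110),R[n]);r=cv2.minAreaRect(np.argwhere(m)[:,::-1].astype(np.float32));B=cv2.boxPoints(r)
    print(n,np.round(r[0],1),np.round(r[1],1),np.round(B).tolist());W=[onplane(c,p,.038) for p in B];print(np.round(W,4).tolist())
a=np.hstack([cv2.resize(V[n][1][y0:y1,x0:x1],(200,600*(1) ),interpolation=cv2.INTER_NEAREST) if 0 else cv2.copyMakeBorder(t,0,600-t.shape[0],0,0,cv2.BORDER_CONSTANT) for n,(x0,y0,x1,y1),f in((n,R[n],2.5 if n<"s9" and n[0]=="w" else 2.3) for n in R) for t in[cv2.resize(V[n][1][y0:y1,x0:x1],None,fx=f,fy=f,interpolation=cv2.INTER_NEAREST)]])
cv2.imwrite("pics/m2.png",a[:, :800]);print(a.shape)
```

```text
s1 yellow [317, 209, 14, 11, 148] [323.4 214. ]
s1 blue [317, 119, 16, 19, 258] [324.2 127.9]
s1 black [305, 41, 18, 18, 297] [313.5  49.8]
s2 yellow [310, 273, 13, 9, 112] [316.1 276.8]
s2 blue [310, 193, 13, 27, 282] [316.5 206. ]
s2 black [297, 143, 17, 16, 257] [305.2 150.6]
yellow [0.6017 0.0515 0.1257] 0.11
blue [0.5919 0.1576 0.1418] 0.12
black [0.5742 0.2286 0.1812] 0.02
w1 [315.2 164.7] [7.2 3. ] [[312.0, 164.0], [313.0, 161.0], [319.0, 166.0], [317.0, 168.0]]
[[0.5176, -0.2145, 0.038], [0.5205, -0.2159, 0.038], [0.5172, -0.2229, 0.038], [0.5142, -0.2216, 0.038]]
w2 [317.  92.] [20. 12.] [[311.0, 82.0], [323.0, 82.0], [323.0, 102.0], [311.0, 102.0]]
[[0.529, -0.2117, 0.038], [0.5319, -0.2233, 0.038], [0.5135, -0.2279, 0.038], [0.5106, -0.2161, 0.038]]
(600, 770, 3)
```

View pics/m2.png

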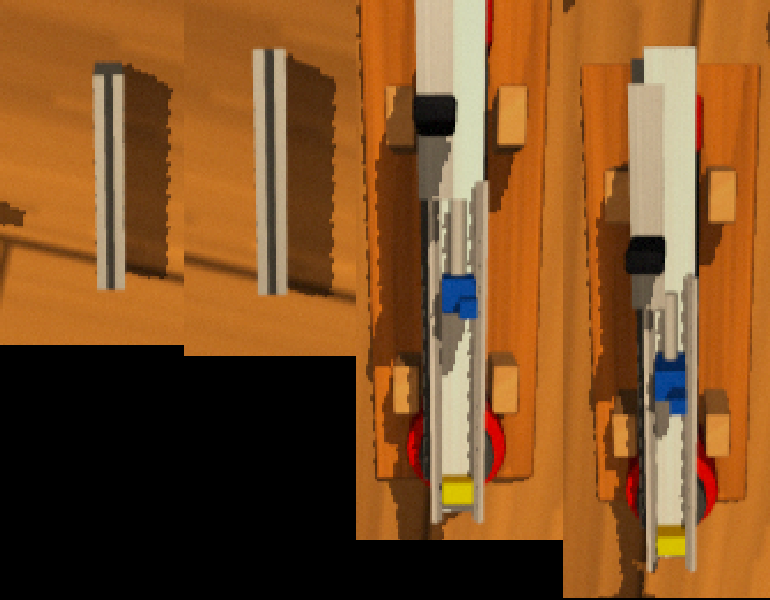

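In m2 the strip's top edges are crisp in both views. The stapler shows both wall ends at the nose, the yellow stop, the blue follower with its tab at the lower right, and the black tab on the rail, which is on the left, the stapler's +y side. I'll triangulate those points.

```bash
python3 - <<'E'
from h import *
V={n:dict(np.load(n+".npz")) for n in("w1","w2","s1","s2")}
f={"w1":lambda x,y:(270+x/2.5,120+y/2.5),"w2":lambda x,y:(280+(x-184)/2.5,60+y/2.5),"s1":lambda x,y:(280+(x-356)/2.3,y/2.3),"s2":lambda x,y:(270+(x-563)/2.3,40+y/2.3)}
def T(nm,a,b,pa,pb,z):
    X,e=tri([(V[a],f[a](*pa)),(V[b],f[b](*pb))])
    A,B=onplane(V[a],f[a](*pa),z),onplane(V[b],f[b](*pb),z)
    print(nm,"tri",np.round(X*1e3,1),round(e,2),"| plane",np.round(A*1e3,1)[:2],np.round(B*1e3,1)[:2]);return (A+B)/2
t=T("strip top end","w1","w2",(109,75),(270,48.5),.038)
u=T("strip near end","w1","w2",(110.5,290.5),(272,295),.038)
print("len",np.linalg.norm(t-u),"mid",(t+u)/2,"yaw",np.degrees(np.arctan2(*(t-u)[1::-1])))
for n,l,r,y in(("w1",92.5,125,80),("w1",96,126,285),("w2",253,287,55),("w2",257,288,285)):
    a,b=[onplane(V[n],f[n](x,y),.038) for x in(l,r)];print(n,"w",round(1e3*np.linalg.norm(a-b),1),np.round((a+b)*500,1))
T("wallR nose outer","s1","s2",(483.5,523),(696.5,571.5),.125)
T("wallL nose outer","s1","s2",(431.5,523),(647,571.5),.125)
T("wallR back outer","s1","s2",(489,181),(698,276.5),.125)
T("yellow outer L","s1","s2",(443,504),(657,556),.124)
T("yellow outer R","s1","s2",(473.5,504),(686,556),.124)
T("tab face","s1","s2",(468.5,318),(678.5,413.5),.164)
T("black top cen","s1","s2",(434.5,108),(646,258),.198)
E
python3 - <<'E'
import cv2,numpy as np
a=cv2.imread("pics/s1.png")[35:60,295:345];b=cv2.imread("pics/s1.png")[195:235,300:345];c=cv2.imread("pics/s2.png")[135:165,285:330];d=cv2.imread("pics/s2.png")[260:295,295:340];e=cv2.imread("pics/s1.png")[110:145,305:345]
g=lambda t:cv2.copyMakeBorder(cv2.resize(t,None,fx=5,fy=5,interpolation=cv2.INTER_NEAREST),0,200-5*t.shape[0],0,4,cv2.BORDER_CONSTANT)
cv2.imwrite("pics/m3.png",np.vstack([np.hstack([g(a),g(b),g(e)])[:, :680],cv2.copyMakeBorder(np.hstack([g(c),g(d)]),0,0,0,max(0,0),cv2.BORDER_CONSTANT)[:, :680] if 0 else cv2.copyMakeBorder(np.hstack([g(c),g(d)]),0,0,0,np.hstack([g(a),g(b),g(e)]).shape[1]-np.hstack([g(c),g(d)]).shape[1],cv2.BORDER_CONSTANT)]))
E
```

```text
strip top end tri [ 532.1 -213.8   35.8] 0.56 | plane [ 532.3 -213.2] [ 532.2 -214.4]
strip near end tri [ 433.7 -238.6   35.2] 0.61 | plane [ 434.8 -237.7] [ 434.5 -239. ]
len 0.10060087757301016 mid [ 0.4834725  -0.22610806  0.038     ] yaw 14.132426913597465
w1 w 13.8 [ 530.3 -213.6   38. ]
w1 w 13.9 [ 437.6 -237.3   38. ]
w2 w 13.5 [ 529.8 -215.    38. ]
w2 w 13.5 [ 439.  -238.2   38. ]
wallR nose outer tri [619.1  34.8 125.6] 0.31 | plane [618.9  34.6] [619.5  34.4]
wallL nose outer tri [590.3  32.4 126.1] 0.01 | plane [590.4  31.9] [590.4  31.6]
wallR back outer tri [601.7 209.5 122. ] 0.13 | plane [601.6 209.4] [601.4 210.1]
yellow outer L tri [595.3  45.3 128.8] 0.16 | plane [595.6  43.3] [595.3  42.1]
yellow outer R tri [611.9  46.7 128.5] 0.03 | plane [612.3  44.9] [612.3  43.8]
tab face tri [597.  150.  164.7] 0.05 | plane [596.9 149.9] [597.  149.7]
black top cen tri [575.1 229.4 193.5] 0.33 | plane [574.8 228.8] [575.5 230.2]Traceback (most recent call last):
  File "<stdin>", line 4, in <module>
    return _nx.concatenate(arrs, 0, dtype=dtype, casting=casting)
           ~~~~~~~~~~~~~~~^^^^^^^^^^^^^^^^^^^^^^^^^^^^^^^^^^^^^^^
ValueError: all the input array dimensions except for the concatenation axis must match exactly, but along dimension 1, the array at index 0 has size 680 and the array at index 1 has size 687
```

The crops were actually drawn at scale 2.3 for all views: the w1 panel is 184 px wide, which is 80 × 2.3. That explains the short strip length, so I'll redo the strip numbers.

Run:
```python
from h import *
V={n:dict(np.load(n+".npz")) for n in("w1","w2")}
f={"w1":lambda x,y:(270+x/2.3,120+y/2.3),"w2":lambda x,y:(280+(x-184)/2.3,60+y/2.3)}
def T(a,pa,b,pb,z=.038):
    X,e=tri([(V[a],f[a](*pa)),(V[b],f[b](*pb))]);A,B=onplane(V[a],f[a](*pa),z),onplane(V[b],f[b](*pb),z)
    print(np.round(X*1e3,1),round(e,2),np.round(A*1e3,1)[:2],np.round(B*1e3,1)[:2]);return (A+B)/2
t=T("w1",(109,75),"w2",(270,48.5));u=T("w1",(110.5,290.5),"w2",(272,295))
print("len",np.linalg.norm(t-u),"mid",(t+u)/2,"yaw",np.degrees(np.arctan2(*(t-u)[1::-1])))
for n,l,r,y in(("w1",92.5,125,80),("w1",96,126,285),("w2",253,287,55),("w2",257,288,285)):
    a,b=[onplane(V[n],f[n](x,y),.038) for x in(l,r)];print(n,"w",round(1e3*np.linalg.norm(a-b),1))
# stapler frame from measurements (mm)
N=(np.array([618.9+619.5,34.6+34.4])/2+np.array([590.4,31.8])*2/2)/2
nR,bR=np.array([619.2,34.5]),np.array([601.5,209.7]);x=(bR-nR)/np.linalg.norm(bR-nR);y=np.array([-x[1],x[0]])
O=N+100*x;print("len",np.linalg.norm(bR-nR),"yaw",np.degrees(np.arctan2(x[1],x[0])),"O",O,"halfw",(nR-N)@y)
for k,p in dict(yelL=(595.4,42.7),yelR=(612.3,44.3),tab=(597,149.8),black=(575.1,229.5)).items(): d=np.array(p)-O;print(k,np.round([d@x,d@y],1))
```

```text
[ 531.2 -217.7   41.4] 0.03 [ 530.6 -217.8] [ 531.3 -217.7]
[ 425.  -244.8   41.6] 0.03 [ 423.2 -245.2] [ 424.  -245.1]
len 0.11081719465836111 mid [ 0.47729715 -0.23145526  0.038     ] yaw 14.330420950689625
w1 w 15.1
w1 w 15.3
w2 w 14.7
w2 w 14.8
len 176.09182263807708 yaw 95.76886988924224 O [594.74842592 132.64354682] halfw -14.462766991937059
yelL [-89.6   8.4]
yelR [-89.7  -8.6]
tab [16.8 -4. ]
black [98.3  9.8]
```

These agree with the text. The strip is 110.8 × 15 mm with its top at about 40 mm, centred at (0.4773, -0.2315), yaw 14.3°. The stapler wall is 176 mm long, its origin at (0.5947, 0.1326), yaw 95.8°. The stop sits at about -7.6 mm from nominal and the tab face at about -6.2 mm, so the setting is about -7 mm. The rail is open about 138 mm. Next I grasp, lift, hover over the channel and check alignment.

```bash
cat >> h.py <<'E'
YAW=np.radians(95.77);XS=np.array([np.cos(YAW),np.sin(YAW),0]);YS=np.array([-np.sin(YAW),np.cos(YAW),0]);O=np.array([.59475,.13264,0])
RT=down(YAW-np.pi/2)
def S(x,y,z): return O+XS*x+YS*y+np.array([0,0,z])
def F():
    f=np.array(bot.get_obs()["force"]);return np.array([f@XS,f@YS,f[2]])
def where():
    d=np.array(bot.get_obs()["eef_pos"])-O;return np.array([d@XS,d@YS,d[2]])*1e3
E
python3 - <<'E'
from h import *
R=down(np.radians(14.33-90));p=np.array([.4773,-.2315,0])
hand.set_gripper(.55,60)
bot.move_ptp(p+[0,0,.08],R);bot.move_straight(p+[0,0,.018],velocity=.08)
print("pre",np.round(F(),1),bot.get_obs()["eef_pos"])
hand.set_gripper(0,60);o=bot.get_obs();print(o["opening"],o["grip_force"],np.round(F(),1))
bot.move_straight(p+[0,0,.24],velocity=.25)
bot.move_ptp(S(-.047,0,.20),RT);bot.wait(.3)
print(bot.get_obs()["clock"],np.round(where(),1),np.round(F(),2),bot.get_obs()["opening"])
np.savez("h1.npz",**calibration("wrist"));c,im=shot("wrist","h1")
cv2.imwrite("pics/h1c.png",cv2.resize(im[100:400,210:430],None,fx=2,fy=2,interpolation=cv2.INTER_NEAREST))
for n,P in dict(stop=S(-.082,0,.124),noseL=S(-.1,.014,.125),noseR=S(-.1,-.014,.125),tab=S(.016,-.004,.164),endL=S(.008,.007,.220),endR=S(.008,-.007,.22)).items(): print(n,np.round((proj(c,P)-[210,100])*2))
E
```

```text
pre [ 0.5 -0.2  0.8] [ 0.47770778 -0.23182413  0.01840109]
-0.00033291247705630764 0.0 [-0.8  0.5 -0.1]
10.775 [-47.9  -0.  200.3] [ 0.34  0.67 -0.71] -0.003243875751600752
stop [217. 274.]
noseL [185. 312.]
noseR [248. 312.]
tab [229.  51.]
endL [189. 107.]
endR [246. 107.]
```

View pics/h1c.png

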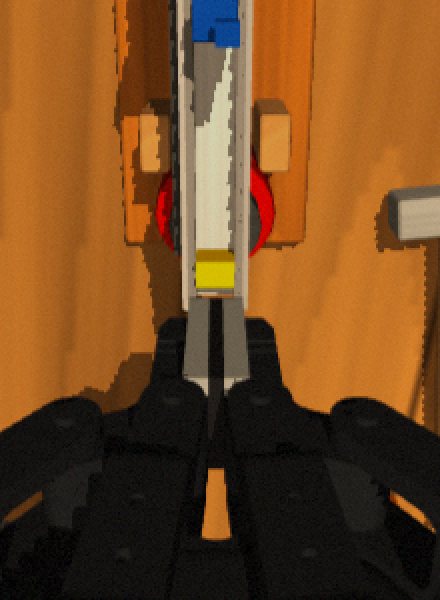

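The view shows the fingers shut with no strip between them (the opening reads 0). The stop and the walls do match the prediction: the nose end is at (185–248, 312) and the stop at (216,270). I'll look for the strip.

Run:
```python
from h import *
c,im=shot("top","t1");c2,im2=shot("scene","sc1")
a=cv2.resize(im[150:310,260:480],(560,407),interpolation=cv2.INTER_CUBIC);b=cv2.resize(im2[190:350,170:300],(240,295),interpolation=cv2.INTER_CUBIC)
cv2.imwrite("pics/m4.png",np.hstack([a,cv2.copyMakeBorder(b,0,407-295,0,0,cv2.BORDER_CONSTANT)]))
hsv=cv2.cvtColor(im,cv2.COLOR_BGR2HSV)
m=((hsv[:,:,1]<60)&(hsv[:,:,2]>60)).astype(np.uint8);roi=np.zeros_like(m);roi[195:262,350:425]=1
n,lab,st,ce=cv2.connectedComponentsWithStats(m*roi)
for i in range(1,n):
    if st[i,4]>20:
        r=cv2.minAreaRect(np.argwhere(lab==i)[:,::-1].astype(np.float32));W=[onplane(c,p,.038) for p in cv2.boxPoints(r)];print(st[i,4],np.round(r[0],1),np.round(np.mean(W,0),3),[round(float(np.linalg.norm(W[k]-W[k+1])),3) for k in (0,1)])
```

```text
129 [399.  220.5] [ 0.479 -0.231  0.038] [0.014, 0.104]
32 [369.5 233.8] [ 0.439 -0.138  0.038] [0.066, 0.004]
```

View pics/m4.png

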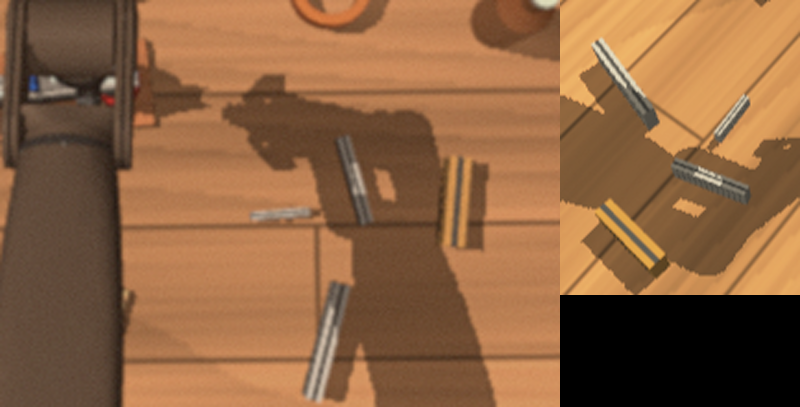

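The strip has not moved: it is still at (0.479, -0.231), at crop (354,180). The fingers closed without gripping it, so I go back and watch the closing step by step.

Run:
```python
from h import *
R=down(np.radians(14.33-90));p=np.array([.4773,-.2315,0])
bot.move_straight(S(-.047,0,.24));hand.set_gripper(.55,60);print(bot.get_obs()["opening"])
bot.move_ptp(p+[0,0,.08],R);bot.move_straight(p+[0,0,.018],velocity=.08)
bot.wait(.2);o=bot.get_obs();print(o["opening"],np.round(o["eef_pos"],4),np.round(o["ee_rot"],3).tolist());shot("wrist","g1")
for k in(.3,.2,.1,0.0):
    hand.set_gripper(k,60);o=bot.get_obs();print(k,round(o["opening"],3),o["grip_force"],np.round(F(),1),round(o["clock"],2))
bot.wait(.3);o=bot.get_obs();print(o["opening"],o["grip_force"]);shot("wrist","g2")
a=np.hstack([cv2.imread(f"pics/{n}.png")[60:400,120:520] for n in("g1","g2")]);cv2.imwrite("pics/m5.png",a)
```

```text
0.5480617160651928
0.5533315154413726 [ 0.4777 -0.2318  0.0187] [[0.969, 0.247, 0.001], [0.247, -0.969, -0.001], [0.001, 0.001, -1.0]]
0.3 0.297 0.0 [-0.1  0.2  0.8] 14.77
0.2 0.2 0.0 [-0.9  0.1  0.1] 15.02
0.1 0.101 0.0 [-0.5 -0.6  0. ] 15.27
0.0 -0.004 0.0 [0.3 0.4 0.6] 15.52
0.00128036295570472 0.0
```

View pics/m5.png

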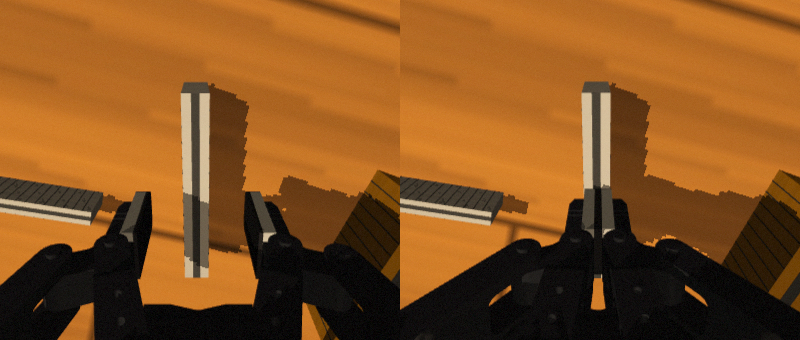

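g1 shows the strip centred between the open fingers, crop (197,180). In g2 the fingers closed fully but sit above the strip's top. So the real tips must be higher than the TCP reading suggests, or the strip sits lower. I'll step down under force watch, closing at each height.

Run:
```python
from h import *
p=np.array([.4773,-.2315,0]);c=calibration("wrist");t=np.array(bot.get_obs()["eef_pos"]);R=np.array(bot.get_obs()["ee_rot"])
for n,d in dict(tcp=(0,0,0),tipfront=(.011,0,0),tipback=(-.011,0,0),grasp=(0,0,-.019),gfront=(.011,0,-.019)).items(): print(n,np.round(proj(c,t+R@np.array(d))-[120,60]))
for n,P in dict(farend=(.531,-.2178,.038),nearend=(.4236,-.2451,.038)).items(): print(n,np.round(proj(c,np.array(P))-[120,60]))
for z in(.012,.006,.001):
    hand.set_gripper(.4,30);bot.move_straight(p+[0,0,z],velocity=.05);f=F();print(z,np.round(f,1),np.round(bot.get_obs()["eef_pos"],4))
    if abs(f[2])>6: break
    hand.set_gripper(0,30);o=bot.get_obs();print("   ",round(o["opening"],3),round(o["grip_force"],1),np.round(F(),1),round(o["clock"],2))
    if o["opening"]>.08: break
shot("wrist","g3")
```

```text
tcp [198. 179.]
tipfront [198. 162.]
tipback [198. 195.]
grasp [198. 194.]
gfront [198. 176.]
farend [198.  93.]
nearend [198. 278.]
0.012 [-0.3 -0.8 -0.6] [ 0.4768 -0.2312  0.0113]
    0.002 0.0 [ 0.5 -0.3 -0.2] 16.98
0.006 [ 0.5 -1.1 -0.1] [ 0.4768 -0.2311  0.0053]
    0.151 31.1 [-0.9  1.  -1.1] 17.98
```

The strip is only caught at TCP z = 5.5 mm and missed at 11 mm. The wrist image agrees: the closed tip shows at row 188, against 162 predicted. So the real tips end about 27–32 mm short of the stated TCP. I'll use that measured offset: descend to TCP z = -10 mm in guarded steps, which puts the tips about 17–22 mm above the bench, and regrip.

Run:
```python
from h import *
p=np.array([.4773,-.2315,0])
hand.set_gripper(.4,60);ok=True
for z in(0,-.004,-.007,-.010):
    bot.move_straight(p+[0,0,z],velocity=.04);f=F();print(z,np.round(f,1),round(bot.get_obs()["eef_pos"][2],4))
    if abs(f[2])>5: ok=False;break
if ok:
    hand.set_gripper(0,60);bot.wait(.1);o=bot.get_obs();print(round(o["opening"],3),round(o["grip_force"],1),np.round(F(),1),np.round(o["eef_pos"],4))
    bot.move_straight(p+[0,0,.02],velocity=.08);bot.move_straight(p+[0,0,.2],velocity=.3)
    bot.move_ptp(S(-.049,0,.18),RT);bot.wait(.3);o=bot.get_obs();print(round(o["opening"],3),round(o["grip_force"],1),np.round(F(),1),np.round(where(),1),o["clock"])
    np.savez("h2.npz",**calibration("wrist"));c,im=shot("wrist","h2")
    cv2.imwrite("pics/h2c.png",cv2.resize(im[0:300,210:430],None,fx=2,fy=2,interpolation=cv2.INTER_NEAREST))
    for n,P in dict(endL=S(.006,.007,.228),endR=S(.006,-.007,.228),stopL=S(-.0895,.0085,.124),stopR=S(-.0895,-.0085,.124),noseL=S(-.1,.014,.125),noseR=S(-.1,-.014,.125),tabf=S(.016,-.004,.164),backR=S(.075,-.014,.125)).items(): print(n,np.round((proj(c,P)-[210,0])*2))
```

```text
0 [-1.2  0.9  0.2] -0.0006
-0.004 [0.4 0.4 0. ] -0.0044
-0.007 [ 0.1 -0.6  0.2] -0.0072
-0.01 [-0.2 -0.6 -0.9] -0.0102
0.149 60.1 [-1.1  0.3  0.8] [ 0.4775 -0.2317 -0.0098]
0.15 59.9 [ 0.3 -0.2 -1.1] [-49.9  -0.  180.2] 22.6917
endL [183. 333.]
endR [253. 333.]
stopL [196. 508.]
stopR [238. 508.]
noseL [183. 532.]
noseR [251. 532.]
tabf [231. 251.]
backR [260.  50.]
```

View pics/h2c.png

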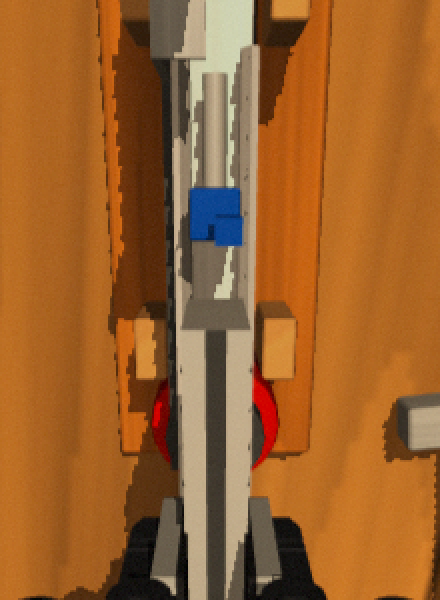

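The strip is held square and centred. Its end shows at cols 181–252, row 330 (predicted 183–253, 333). The follower tab face is at row 245 (predicted 251), so it stands about 1.3 mm further back. Now I lower to push height, push to the hard stop by feel, back off 2 mm and lower under force guard.

Run:
```python
from h import *
def avg(n=4):
    a=[]
    for _ in range(n): a.append(F());bot.wait(.02)
    return np.mean(a,0)
Z=.117
bot.move_straight(S(-.049,0,Z),RT,velocity=.1);bot.wait(.15);b=avg();print("base",np.round(b,1))
x=-.049;hit=False
for t in(-.042,-.036,-.030,-.025):
    bot.move_straight(S(t,0,Z),RT,velocity=.05);x=t;f=avg()-b;print(t,np.round(f,1),np.round(where(),1))
    if np.abs(f).max()>14: hit=True;break
while not hit and x<-.010:
    x+=.0008;bot.move_straight(S(x,0,Z),RT,velocity=.02);f=avg()-b;print(round(x*1e3,1),np.round(f,1),np.round(where(),1))
    if np.abs(f[0])>13.5: hit=True
print("hit",hit,x,bot.get_obs()["clock"])
```

```text
base [ 0.2 -0.  -1.4]
-0.042 [-0.2 -0.4  0.1] [-41.8   0.  117. ]
-0.036 [-3.7 -0.6 -0. ] [-3.670e+01 -1.000e-01  1.171e+02]
-0.03 [-5.1 -0.5 -0. ] [-3.070e+01 -1.000e-01  1.171e+02]
-0.025 [-6.6  0.   0.2] [-2.610e+01 -1.000e-01  1.171e+02]
-24.2 [-6.1 -0.1 -0.3] [-2.550e+01 -1.000e-01  1.171e+02]
-23.4 [-6.4 -0.4 -0. ] [-2.480e+01 -1.000e-01  1.171e+02]
-22.6 [-7.1 -0.   0.4] [-2.400e+01 -1.000e-01  1.171e+02]
-21.8 [-6.7 -0.3 -0.1] [-2.330e+01 -1.000e-01  1.171e+02]
-21.0 [-7.5  0.1  0.3] [-2.260e+01 -1.000e-01  1.171e+02]
-20.2 [-7.6 -0.2  0.3] [-2.190e+01 -1.000e-01  1.171e+02]
-19.4 [-7.6  0.2  0.1] [-2.110e+01 -1.000e-01  1.171e+02]
-18.6 [-7.6  0.1 -0.2] [-2.040e+01 -1.000e-01  1.171e+02]
-17.8 [-7.9 -0.3  0.2] [-19.7  -0.2 117.1]
-17.0 [-8.1 -0.2  0.2] [-19.   -0.2 117.1]
-16.2 [-8.3  0.5  0.3] [-18.2  -0.2 117.1]
-15.4 [-9.6  0.2  0.1] [-17.8  -0.2 117.1]
-14.6 [-11.1   0.    0.2] [-17.8  -0.2 117.2]
-13.8 [-12.9   0.8   0.5] [-17.7  -0.2 117.2]
-13.0 [-14.7   0.1   0.7] [-17.6  -0.2 117.3]
hit True -0.013000000000000015 29.8333
```

The hard stop is at TCP x = -17.8 mm, where the force leaves the spring line. Commanding -17.8 gives an actual -19.8, in the middle of the 4 mm window.

Run:
```python
from h import *
def avg(n=4):
    a=[]
    for _ in range(n): a.append(F());bot.wait(.02)
    return np.mean(a,0)
b=np.array([.2,0,-1.4])
for z in(.117,.113,.110,.107,.105,.103,.1015,.100,.099,.098):
    bot.move_straight(S(-.0178,0,z),RT,velocity=.04);f=avg(3)-b;print(z,np.round(f,1),np.round(where(),1))
    if abs(f[2])>6 or np.abs(f).max()>20: break
print(bot.get_obs()["clock"])
c,im=shot("wrist","h3")
```

```text
0.117 [-7.9 -0.2  0.7] [-1.990e+01 -1.000e-01  1.171e+02]
0.113 [-8.  -0.3  1.8] [-19.7  -0.8 113.8]
0.11 [-8.5 -1.3  2.2] [-19.7  -1.1 111.1]
0.107 [-7.5 -0.4  2.4] [-19.7  -1.2 108.4]
0.105 [-8.4  0.1  3. ] [-19.7  -1.2 106.4]
0.103 [-7.9 -0.6  3.4] [-19.7  -1.2 104.4]
0.1015 [-8.1  0.2  3.3] [-19.6  -1.2 103. ]
0.1 [-8.3  0.3  3.1] [-19.7  -1.2 101.5]
0.099 [-7.7  0.2  3. ] [-19.6  -1.2 100.6]
0.098 [-8.7  1.4  5.5] [-19.6  -1.3 100.2]
32.85
```

The strip bottoms at 100.2 mm (100 expected) with only small forces, so it is down. I release, retreat and check.

Run:
```python
from h import *
bot.move_straight(S(-.0178,-.0012,.0995),RT,velocity=.04)
hand.set_gripper(.4);bot.wait(.1);print(np.round(F(),1),bot.get_obs()["opening"],np.round(where(),1))
bot.move_straight(S(-.0178,-.001,.16),velocity=.15);bot.move_straight(S(.04,0,.25),velocity=.3);bot.wait(.2)
print(bot.get_obs()["clock"]);np.savez("h4.npz",**calibration("wrist"));c,im=shot("wrist","h4")
cv2.imwrite("pics/h4c.png",cv2.resize(im[0:300,210:430],None,fx=2,fy=2,interpolation=cv2.INTER_NEAREST))
for n,P in dict(endL=S(.0335,.007,.148),endR=S(.0335,-.007,.148),frontL=S(-.0765,.007,.148),frontR=S(-.0765,-.007,.148),blackC=S(.098,.01,.198),blackBack=S(.103,.01,.198)).items(): print(n,np.round((proj(c,P)-[210,0])*2))
```

```text
[-0.7  1.1 -0.1] 0.3983833767178624 [-17.2  -1.2  99.5]
34.85
endL [205. 395.]
endR [236. 395.]
frontL [206. 600.]
frontR [233. 600.]
blackC [192. 263.]
blackBack [192. 248.]
```

View pics/h4c.png

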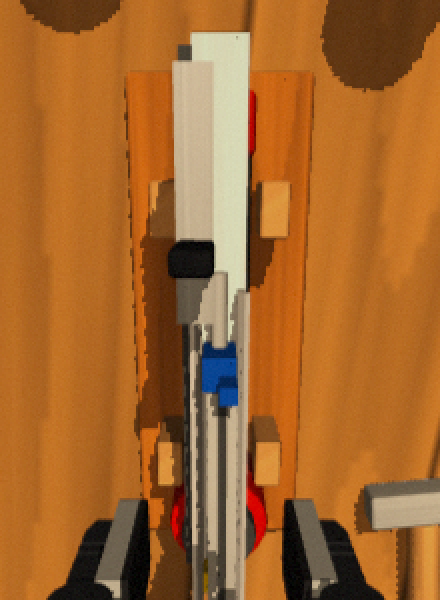

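The strip stands in the channel against the follower: tab face at (228,405), strip body in cols 204–240. The rail is still open, with its black tab at (191,260) as predicted. A quick numeric check, then the push.

Run:
```python
from h import *
c=dict(np.load("h4.npz"))
def at(px,z):
    X=onplane(c,np.array(px)/2+[210,0],z)-O;return np.round([X@XS*1e3,X@YS*1e3],1)
print("tab face",at((228,406),.164),"black top near edge",at((191,277),.198),"black far",at((191,241),.198),"wallR back",at((249,291),.125),"stop inner proj",np.round((proj(c,S(-.077,.0085,.124))-[210,0])*2))
im=cv2.imread("pics/h4.png")
for r in(220,240,260,280): print(r,im[r,305:335].sum(1).tolist())
for r,z in((240,.148),(280,.148)): print([at((2*(x-210),2*r),z).tolist() for x in(310,315,320,325,330)])
```

```text
tab face [34.  -3.3] black top near edge [93.3 10.4] black far [105.4  10.2] wallR back [ 77.1 -13.4] stop inner proj [204. 574.]
220 [415, 536, 510, 238, 180, 172, 216, 301, 343, 503, 531, 535, 523, 445, 212, 167, 181, 173, 422, 516, 530, 527, 527, 469, 425, 408, 476, 501, 431, 203]
240 [293, 525, 558, 313, 189, 182, 216, 296, 392, 506, 520, 519, 523, 453, 221, 182, 178, 178, 423, 518, 529, 525, 524, 430, 345, 391, 506, 510, 272, 132]
260 [183, 514, 540, 415, 220, 180, 192, 294, 285, 502, 508, 517, 519, 448, 226, 187, 174, 176, 495, 506, 518, 517, 524, 387, 308, 424, 499, 521, 228, 168]
280 [77, 314, 329, 224, 177, 174, 197, 106, 122, 254, 248, 244, 253, 212, 176, 175, 174, 174, 483, 504, 503, 502, 495, 417, 372, 471, 513, 420, 343, 340]
[[-8.8, 9.5], [-8.8, 4.7], [-8.8, -0.0], [-8.8, -4.8], [-8.8, -9.5]]
[[-52.8, 9.9], [-52.7, 4.9], [-52.7, -0.1], [-52.7, -5.1], [-52.7, -10.0]]
```

The tab face is at 34 mm, a travel of about 16.8 mm (17 expected when seated). The strip centre is at y of about -0.8 mm and parallel. Now I close the fingers and push the rail's black tab from behind, with the tips at about z = 176 mm.

Run:
```python
from h import *
def avg(n=3):
    a=[]
    for _ in range(n): a.append(F());bot.wait(.02)
    return np.mean(a,0)
Z=.148
hand.set_gripper(0,40);bot.move_straight(S(.13,.010,.21),RT,velocity=.25);bot.move_straight(S(.13,.010,Z),velocity=.1);bot.wait(.1)
b=avg();print(np.round(b,1),np.round(where(),1));stop=False
for t in(.12,.11,.09,.06,.03,.0,-.012):
    bot.move_straight(S(t,.010,Z),RT,velocity=.07);f=avg()-b;print(t,np.round(f,1),np.round(where(),1))
    if np.abs(f).max()>15: stop=True;break
x=t
while not stop and x>-.045:
    x-=.0015;bot.move_straight(S(x,.010,Z),RT,velocity=.03);f=avg()-b;print(round(x*1e3,1),np.round(f,1),np.round(where(),1))
    if f[0]>12: stop=True
print(bot.get_obs()["clock"])
```

```text
[ 0.2  0.  -0.1] [130.1   9.3 149.2]
0.12 [-0.5  0.1 -0.6] [119.7   9.9 148.2]
0.11 [-0.2  0.5  0.2] [109.6   9.9 148. ]
0.09 [-0.3  0.3  0.1] [ 89.1  10.  148. ]
0.06 [0.1 0.3 0.6] [ 59.2  10.  148. ]
0.03 [-0.  -0.3  0.1] [ 29.2  10.  148. ]
0.0 [-0.4  0.3  0.6] [ -0.8   9.9 148. ]
-0.012 [ 0.1 -0.2  0. ] [-12.7  10.  148. ]
-13.5 [ 0.9 -0.4  0.5] [-13.4  10.  148. ]
-15.0 [ 3.1  0.1 -0.1] [-14.6  10.  148. ]
-16.5 [ 3.  -0.5 -0.1] [-16.5  10.  148. ]
-18.0 [2.1 0.  0.7] [-18.2  10.  148. ]
-19.5 [ 2.1 -0.5  0.2] [-19.7  10.  148. ]
-21.0 [ 2.2 -0.5  0.2] [-21.1  10.  148. ]
-22.5 [2.1 0.2 0.5] [-22.6  10.  148. ]
-24.0 [ 6.  -0.2  1. ] [-22.6  10.  148.1]
-25.5 [ 9.9 -0.6  0.7] [-22.5  10.  148.1]
-27.0 [14.2 -0.8  0.8] [-22.5  10.  148.1]
43.2083
```

The hard stop is felt at finger centre -22.5 mm, so the tab face is at about -33.5 (expected -35 plus the 1.3 mm frame bias seen earlier). I retreat and check numerically by comparing the tab before and after in the wrist camera.

Run:
```python
from h import *
bot.move_straight(S(-.010,.010,.148),RT,velocity=.1);bot.move_straight(S(-.010,.010,.20),velocity=.15);bot.move_straight(S(-.10,0,.28),velocity=.3);bot.wait(.2)
c,im=shot("wrist","h5");print(bot.get_obs()["clock"])
h=cv2.cvtColor(im,cv2.COLOR_BGR2HSV)
def at(px,z):
    X=onplane(c,px,z)-O;return np.round([X@XS*1e3,X@YS*1e3],1)
p=proj(c,S(-.04,.01,.198));print("expect tab",p)
m=(h[:,:,2]<50).astype(np.uint8);m[:int(p[1])-25]=0;m[int(p[1])+25:]=0;m[:,:int(p[0])-25]=0;m[:,int(p[0])+25:]=0
n,l,st,ce=cv2.connectedComponentsWithStats(m);
for i in range(1,n):
    if st[i,4]>40: x,y,w,hh,a=st[i];print(st[i],"centre at .198",at((x+w/2,y+hh/2),.198),"top edge",at((x+w/2,y),.198),"bottom",at((x+w/2,y+hh),.198))
b=((h[:,:,0]>100)&(h[:,:,0]<125)&(h[:,:,1]>120)).astype(np.uint8);n,l,st,ce=cv2.connectedComponentsWithStats(b)
for i in range(1,n):
    if st[i,4]>60: x,y,w,hh,a=st[i];print("blue",st[i],"lower edge at .164",at((x+w/2,y+hh),.164))
for X in(.0,-.02): # row across rail/strip
    q=proj(c,S(X,0,.148)).round().astype(int);print(q,im[q[1],q[0]-14:q[0]+15].sum(1).tolist(),[at((q[0]+k,q[1]),.148)[1] for k in(-5,0,5)])
for P in(S(.03,.01,.1525),): 
    q=proj(c,P).round().astype(int);print("rail end expected px",q,im[q[1]-14:q[1]+15,q[0]].sum(1).tolist())
```

```text
44.825
expect tab [307.64762224 127.59036454]
[297 117  20  15 288] centre at .198 [-37.6  10.5] top edge [-32.   10.4] bottom [-43.4  10.5]
blue [311  12  19  23 373] lower edge at .164 [30.1  0.1]
[320  76] [534, 533, 534, 537, 528, 539, 534, 529, 533, 518, 540, 545, 555, 247, 193, 178, 188, 267, 538, 553, 554, 554, 563, 455, 409, 402, 486, 512, 473] [np.float64(4.8), np.float64(0.4), np.float64(-4.1)]
[320 100] [525, 531, 530, 515, 526, 527, 529, 520, 527, 509, 512, 535, 535, 246, 187, 176, 185, 346, 525, 538, 534, 537, 541, 428, 312, 427, 503, 511, 378] [np.float64(4.8), np.float64(0.3), np.float64(-4.3)]
rail end expected px [309  38] [207, 208, 205, 215, 172, 176, 173, 170, 188, 174, 179, 319, 495, 544, 559, 551, 550, 546, 548, 543, 543, 545, 550, 544, 550, 539, 538, 541, 548]
```

Rail shut: the hard stop was felt, and the tab is at -37.6 mm, which fits -40 mm given the +1.3 mm frame bias and the side face in the mask. The strip lies straight and the hand is clear.

```bash
python3 -c "
from bench import bot
print(bot.sign_off(),bot.get_obs()['clock'])"
```

```text
the job is handed in; nothing more can be done
the job is handed in; nothing more can be done
```

The slim silver strip is seated in the channel and released, the rail is shut to its hard stop, and the job was handed in at about 45 s on the robot's clock; I have not seen the verdict.

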